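# Shingle a scenery roof panel

### The arm

A 6-joint arm with a two-finger parallel gripper is mounted at the origin on the work surface. World frame = base frame: x ahead of the robot, y to its left, z up, the work surface at z = 0. Lengths are in mm, angles in rad, forces in N, time in s.
With the tool pointing down it reaches from about 300 to 775 mm from the base axis. Payload 14.6 kg.
Tool frame: the origin (TCP) lies on the centre line of the jaws, within the pads' length; the fingertips stand 19 mm ahead of it and the grasp point (between the pads) is the TCP (bot.tip_reach is the distance from the TCP to the fingertips, in mm); z points along the fingers, y is the line along which they close (so a half turn about z gives the same grasp; the last joint's range is limited). The gripper opens to 85 mm and grips with 20 to 120 N. Pads are 22 mm wide; open, the fingers measure 114 mm over their backs; the gripper's body (76 mm by 85 mm) begins 54 mm behind the grasp point. The pads swing forward as they close: fully open they stand 13 mm farther back than shut.
Start: joints at [-1.32, 0.3, 1.521, -0, 1.321, -0.067], TCP at [171.856, -522.451, 250.281] pointing down, gripper open.
Joint ranges: [-3.03, 3.03], [-0.79, 2.21], [0.23, 2.52], [-1.04, 4.18], [0, 3.07], [-2.55, 2.55]. Speed limits (rad/s): [2.22, 2.22, 2.57, 3.14, 3.14, 3.14].

### API

Orientations are given as a unit quaternion [w, x, y, z].
In Python, from rig import bot gives the robot as it stands. Calls block until the motion is done:
- bot.move_to(position, orientation): joint-space move of the TCP to a pose.
- bot.servo_line(position, attitude=None, speed=150, until_force=None): straight line of the TCP; attitude=None keeps the orientation; speed is the mean speed in mm/s. With until_force (N) it stops when the force on the tool has changed by that much, and returns True; else False.
- bot.move_joints(angles): joint-space move.
- bot.move_gripper(opening, grip_force=None): finger opening in mm; grip_force is the grip in N (None keeps the last); returns when the fingers have stopped.
- bot.dwell(seconds).
- bot.ik(position, orientation): joint angles nearest the present ones, or None.
- bot.read_state(): the state.
- bot.read_camera(name): name is "scene" or "top"; returns a dict with "image" (400x640x3 uint8, blue, green, red), "depth" (400x640 float32, mm along the optical axis (not along the pixel's ray), 0 where there is no reading), "fovy" (degrees; the focal length in pixels is half the picture's height over the tangent of half this angle, whatever the lens; pixels are square), "cx", "cy" (the principal point, pixels), "eye" and "attitude" of the camera in the world. Camera axes: x right, y down, z forward; pixel columns grow to the right and rows downward; lengths in mm; the calibration is good to about 2 mm. A picture is of the moment at which its call begins.
A pose or a line that the arm cannot do raises bot.MotionError and nothing moves.
- bot.finish_job(): hands the job in; it is judged then, once.
The state is a dict: "clock": time; "joint_positions": joint angles; "qvel": joint speeds; "effort": joint torques, N m; "ee_pos": TCP position; "tool_rot": TCP orientation; "ft_force": force on the tool from outside, world axes, zero at the start; "moment": the same for the moment, N m; "grip_width": finger opening in mm; "grip_force": force on a finger pad.
Only numpy, scipy, OpenCV 4.12 (cv2) and the standard library are available. Lean on these libraries where they do the work, as an engineer would, in place of code of your own. Each camera call takes 0.05 s, during which the arm holds its last target. There are 200 camera calls.

### The job

Lift the dust cover off the shingle store and set it down on the bench, then lay every shingle you find there on the small roof panel, one to a course from the bottom line upwards without skipping a course, each lapping over the one below, its lower edge plumb over its line, square and centred on the panel. When all are laid, put the dust cover back on the empty store board, square inside its white outline, leaving the paint tin and pot undisturbed.

Things in the scene. Friction and masses are not known exactly. Their poses are not given: they have to be found in the camera images.
- roof: Fixed plywood roof panel, 210 mm wide, 330 mm up the slope, pitched 0.40 rad, low end away from the robot. Deck 30 to 150 mm up. Five black lines cross it, 46 mm apart up the slope; line 1 lowest. Side boards 8 mm wide rise 18 mm off the deck; four steel pins 45 mm high stand 15 mm below line 1. Origin: on the table under its middle; x level, to the high end; z up.
- store: Fixed dark wooden board, 200 (x) x 170 (y) x 12 mm, on the bench. In its middle a thin white painted outline 136 x 100 mm marks the place of the cover (about 4 mm free all round); the shingles are stacked flat inside it. Origin: centre of its underside, on the bench; z up.
- cover: Loose grey dust cover: upside-down box 126 (x) x 90 (y) x 64 mm, walls 4 mm, 0.25 kg; on top a grip bar 80 (x) x 20 (y) mm, from 64 to 94 mm above the rim. Origin: centre of the open rim, z up. Home: centred in the white outline on the store board, x along x, rim 12 mm above the bench. Shingles fill it to 40 mm above the rim: lift straight up 60 mm before moving aside.
- shingle1: Loose dark wooden shingle, a flat plate 90 (x) x 52 (y) x 8 mm, about 45 g, all alike, either end and either face may be used. Four or five are present, stacked flat under the cover, long side about along the store's x. Origin: centre of the plate; z is its thickness.
- shingle2: Loose dark wooden shingle, a flat plate 90 (x) x 52 (y) x 8 mm, about 45 g, all alike, either end and either face may be used. Four or five are present, stacked flat under the cover, long side about along the store's x. Origin: centre of the plate; z is its thickness.
- shingle3: Loose dark wooden shingle, a flat plate 90 (x) x 52 (y) x 8 mm, about 45 g, all alike, either end and either face may be used. Four or five are present, stacked flat under the cover, long side about along the store's x. Origin: centre of the plate; z is its thickness.
- shingle4: Loose dark wooden shingle, a flat plate 90 (x) x 52 (y) x 8 mm, about 45 g, all alike, either end and either face may be used. Four or five are present, stacked flat under the cover, long side about along the store's x. Origin: centre of the plate; z is its thickness.
- shingle5: Loose dark wooden shingle, a flat plate 90 (x) x 52 (y) x 8 mm, about 45 g, all alike, either end and either face may be used. Four or five are present, stacked flat under the cover, long side about along the store's x. Origin: centre of the plate; z is its thickness.
- course1 (a point): Where the centre of a shingle laid properly in course 1 lies (the lowest); x points up the laid shingle (0.225 rad above level, flatter than the deck), y across, z square off its face. A shingle so laid has its lower edge plumb over line 1, rests on a starter strip (20 mm wide across the eave, just above line 1, 16 mm off the deck) and touches the deck with its upper edge.
- course2 (a point): Where the centre of a shingle laid properly in course 2 lies (above course 1); x points up the laid shingle (0.225 rad above level, flatter than the deck), y across, z square off its face. A shingle so laid has its lower edge plumb over line 2, rests on the shingle below, lapping it by 44 mm, and touches the deck with its upper edge.
- course3 (a point): Where the centre of a shingle laid properly in course 3 lies (above course 2); x points up the laid shingle (0.225 rad above level, flatter than the deck), y across, z square off its face. A shingle so laid has its lower edge plumb over line 3, rests on the shingle below, lapping it by 44 mm, and touches the deck with its upper edge.
- course4 (a point): Where the centre of a shingle laid properly in course 4 lies (above course 3); x points up the laid shingle (0.225 rad above level, flatter than the deck), y across, z square off its face. A shingle so laid has its lower edge plumb over line 4, rests on the shingle below, lapping it by 44 mm, and touches the deck with its upper edge.
- course5 (a point): Where the centre of a shingle laid properly in course 5 lies (above course 4); x points up the laid shingle (0.225 rad above level, flatter than the deck), y across, z square off its face. A shingle so laid has its lower edge plumb over line 5, rests on the shingle below, lapping it by 44 mm, and touches the deck with its upper edge.
- paint_tin: Bystander: paint tin, 90 mm across, 110 mm high, standing beyond the work. Leave it alone. Origin: centre of its underside.
- brush_pot: Bystander: white ceramic pot, 80 mm across, 100 mm high, beyond the work. Leave it alone. Origin: centre of its underside.
Things that resemble listed ones, but are neither listed nor needed, are in the scene too. Leave any orange or yellow look-alike of the cover alone.

How it is judged (in metres and radians):
On the way, in this order (a step that is already met when the one before it is completed fails the run):
1. the dust cover is off the store, set down clear of it and let go (horizontal distance between cover and store above 0.12 m and height (world z) of cover below 0.1 m and linear speed of cover below 0.02 m/s and contact force between cover and the fingers below 0.3 N), for 0.2 s.
2. every shingle present is laid in its course, from the lowest line up, none skipped (distance between any of shingle1, shingle2, shingle3, shingle4, shingle5 and course1 below 0.009 m and distance between any of shingle1, shingle2, shingle3, shingle4, shingle5 and course2 below 0.009 m and distance between any of shingle1, shingle2, shingle3, shingle4, shingle5 and course3 below 0.009 m and (distance between shingle1 and course1 below 0.009 m or distance between shingle1 and course2 below 0.009 m or distance between shingle1 and course3 below 0.009 m or distance between shingle1 and course4 below 0.009 m or distance between shingle1 and course5 below 0.009 m) and (distance between shingle2 and course1 below 0.009 m or distance between shingle2 and course2 below 0.009 m or distance between shingle2 and course3 below 0.009 m or distance between shingle2 and course4 below 0.009 m or distance between shingle2 and course5 below 0.009 m) and (distance between shingle3 and course1 below 0.009 m or distance between shingle3 and course2 below 0.009 m or distance between shingle3 and course3 below 0.009 m or distance between shingle3 and course4 below 0.009 m or distance between shingle3 and course5 below 0.009 m) and (distance between shingle4 and course1 below 0.009 m or distance between shingle4 and course2 below 0.009 m or distance between shingle4 and course3 below 0.009 m or distance between shingle4 and course4 below 0.009 m or distance between shingle4 and course5 below 0.009 m) and (distance between shingle5 and course1 below 0.009 m or distance between shingle5 and course2 below 0.009 m or distance between shingle5 and course3 below 0.009 m or distance between shingle5 and course4 below 0.009 m or distance between shingle5 and course5 below 0.009 m) and (distance between any of shingle1, shingle2, shingle3, shingle4, shingle5 and course4 below 0.009 m or x of each of shingle1, shingle2, shingle3, shingle4, shingle5 in the frame of course5 below -0.02 m) and angle between the z axis of each of shingle1, shingle2, shingle3, shingle4, shingle5 and the z axis of course1, either way round below 0.12 rad and angle between the x axis of each of shingle1, shingle2, shingle3, shingle4, shingle5 and the x axis of course1, either way round below 0.14 rad and distance between shingle1 and shingle2 above 0.025 m and distance between each of shingle1, shingle2 and shingle3 above 0.025 m and distance between each of shingle1, shingle2, shingle3 and shingle4 above 0.025 m and distance between each of shingle1, shingle2, shingle3, shingle4 and shingle5 above 0.025 m and linear speed of each of shingle1, shingle2, shingle3, shingle4, shingle5 below 0.02 m/s), for 0.3 s.
3. the dust cover is back on the store board inside its outline (x of cover in the frame of store between -0.01 and 0.01 m and y of cover in the frame of store between -0.01 and 0.01 m and z of cover in the frame of store between 0.008 and 0.016 m and angle between the x axis of cover and the x axis of store, either way round below 0.1 rad and angle between cover's own z axis and vertical below 0.05 rad and linear speed of cover below 0.02 m/s), for 0.2 s.
At the end, for the whole second after the job is handed in: Shingles at rest, one to a course, no gap from course 1: each centre within 9 mm of its course point, within 0.12 rad of the laid angle and 0.14 rad of square. Cover standing on the store board within 10 mm of the centre of its outline in x and y, 0.1 rad of square, at rest (all of step 2 and all of step 3); the robot touches nothing.
It fails at once if the paint tin is knocked aside by more than 30 mm (distance of paint_tin from where it was at the start of the episode above 0.03 m).
It fails at once if the brush pot is knocked aside by more than 30 mm (distance of brush_pot from where it was at the start of the episode above 0.03 m).
Of shingle4, shingle5 only 1 to 2 are there at a start; the rules pass over those that are not, and their reading is None.
At some moment in a run one of cover, shingle1, shingle2 may be knocked a few centimetres aside while the robot is not near it.
Once in a run the grip may slacken for a moment while it holds something.
It also fails if it takes over 210 s, if anything falls off the work surface, if the arm or the gripper's body presses on something with over 40 N, if the wrist force passes 120 N, or if a joint passes its speed limit or range.

## Working session

There is one attempt and no reset: what is moved stays moved. The work goes in short steps, each a Python script; the robot and the scene stay as the last script left them, time stands still between calls to the robot, and variables do not carry over. Pictures are saved under pics/ and viewed, at most 14 in all, crops included, and the job is handed in when it is done.

```bash
ls; mkdir -p pics
cat > h.py <<'E'
import numpy as np, cv2
from scipy.spatial.transform import Rotation as R
from rig import bot
def rot(q): return R.from_quat([q[1],q[2],q[3],q[0]])
def quat(r):
    q=r.as_quat(); return [float(q[3]),float(q[0]),float(q[1]),float(q[2])]
def cam(n):
    c=bot.read_camera(n); im=c["image"]; f=im.shape[0]/2/np.tan(np.radians(c["fovy"])/2)
    v,u=np.mgrid[0:im.shape[0],0:im.shape[1]]; d=c["depth"]
    P=np.dstack([(u-c["cx"])/f*d,(v-c["cy"])/f*d,d])
    c["P"]=(P.reshape(-1,3)@rot(c["attitude"]).as_matrix().T+np.array(c["eye"])).reshape(P.shape)
    c["f"]=f; return c
def down(yaw): # tool z down, tool y (closing) at angle yaw from world y
    return R.from_euler('z',yaw)*R.from_euler('x',np.pi)
E
python3 - <<'E'
from h import *
for n in("scene","top"):
    c=cam(n); cv2.imwrite(f"pics/{n}0.png",c["image"]); print(n,c["eye"],c["attitude"],c["fovy"],c["cx"],c["cy"],c["f"])
    np.save(f"{n}0.npy",c["P"])
s=bot.read_state();print(s["clock"],s["tool_rot"],s["ft_force"],quat(down(0)))
E
```

```text
pics
scene [1094.24039427 -488.8194032  1214.82571976] [-0.23478118  0.84966001  0.45411172 -0.1293762 ] 46.24333953128318 318.2466504516347 195.61396464540815 468.40246469728316
top [ 323.80623514 -104.78400432 1298.60005623] [ 0.06291826 -0.6942394   0.71450891 -0.05958154] 47.00691125472746 318.09368984432456 202.61360181215633 459.8926561143185
0.1 [-5.21523838e-04  9.87403245e-01  1.58223126e-01 -3.62324944e-05] [ 0.1016327  -0.18597662 -0.14564068] [6.123233995736766e-17, 1.0, 0.0, 0.0]
```

View pics/top0.png

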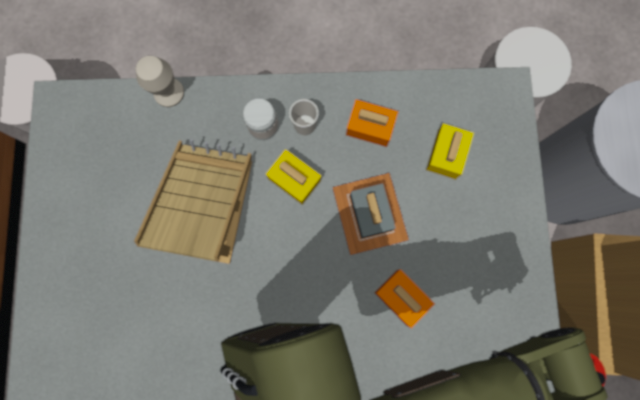

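View pics/scene0.png

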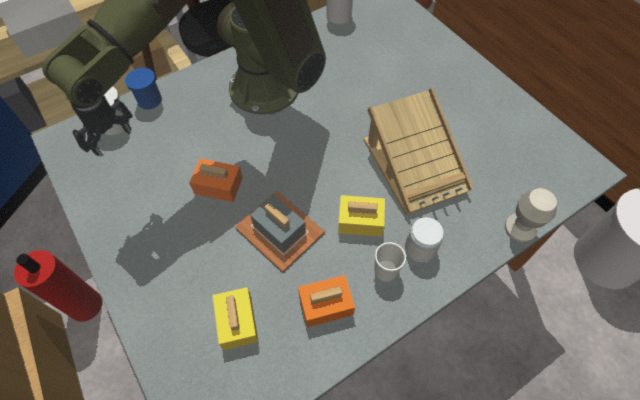

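Top view: the grey cover at (375,209) stands on the brown store board (371,213). The orange (372,122), (405,298) and yellow (451,150), (294,175) boxes are look-alikes, so the grey one is meant. The roof is at (195,205) with its eave pins at (220,145); tin (259,115), pot (304,113). I'll enlarge the store and roof.

Run:
```python
import numpy as np,cv2
P=np.load("top0.npy"); 
for u,v in [(375,209),(365,195),(345,225),(400,235),(335,186),(389,173),(407,241),(349,252),(195,205),(160,230),(230,165),(210,160),(259,115),(304,113),(294,175),(405,298),(372,122),(451,150),(300,230),(450,220)]:
    print(u,v,np.round(P[v,u],0))
im=cv2.imread("pics/top0.png")
a=im[165:260,325:415]; cv2.imwrite("pics/c1.png",cv2.resize(a,None,fx=6,fy=6,interpolation=cv2.INTER_CUBIC))
a=im[130:270,130:260]; cv2.imwrite("pics/c2.png",cv2.resize(a,None,fx=4,fy=4,interpolation=cv2.INTER_CUBIC))
```

```text
375 209 [ 512. -251.  105.]
365 195 [ 555. -229.   78.]
345 225 [ 483. -176.   15.]
400 235 [ 450. -328.   14.]
335 186 [ 596. -152.   12.]
389 173 [ 630. -308.   10.]
407 241 [ 434. -350.   -1.]
349 252 [ 408. -185.    2.]
195 205 [537. 224. 101.]
160 230 [468. 301. 140.]
230 165 [654. 140.  60.]
210 160 [671. 196.  59.]
259 115 [779.  52. 109.]
304 113 [816. -68.  18.]
294 175 [611. -40.  98.]
405 298 [ 280. -318.   95.]
372 122 [ 764. -259.   69.]
451 150 [ 669. -466.   92.]
300 230 [474. -48.   2.]
450 220 [ 490. -474.    3.]
```

View pics/c1.png

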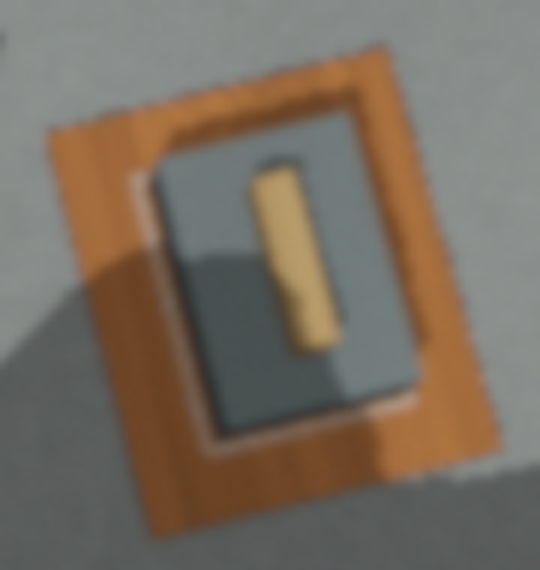

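View pics/c2.png

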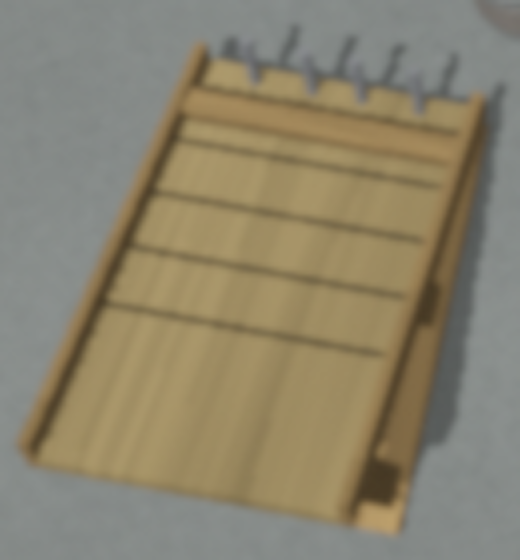

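Run:
```python
import cv2
im=cv2.imread("pics/scene0.png")
a=im[85:220,355:480]; cv2.imwrite("pics/c3.png",cv2.resize(a,None,fx=4.4,fy=4.4,interpolation=cv2.INTER_CUBIC))
a=im[185:275,230:330]; cv2.imwrite("pics/c4.png",cv2.resize(a,None,fx=6,fy=6,interpolation=cv2.INTER_CUBIC))
```

```text
(no output)
```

View pics/c3.png

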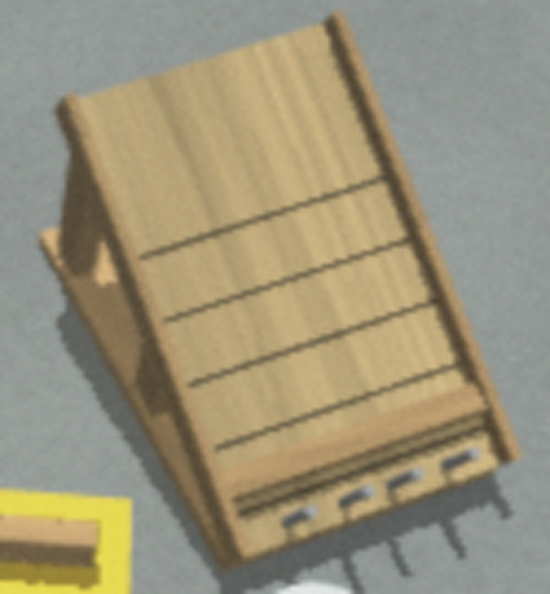

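View pics/c4.png

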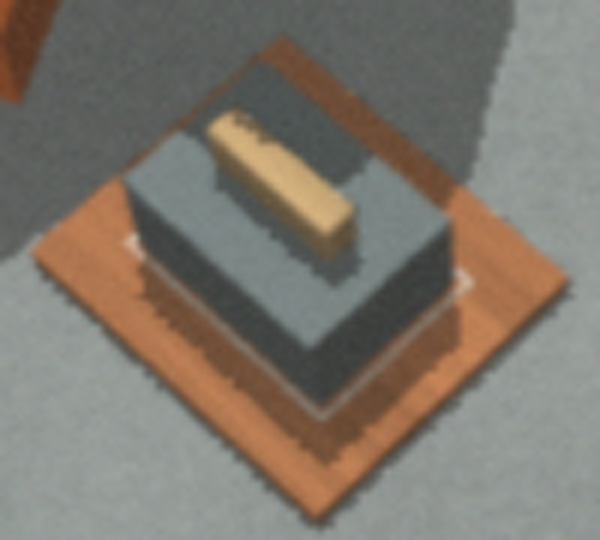

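```bash
cat > fit.py <<'E'
from h import *
from scipy.optimize import least_squares
import json
C={}
def project(c,X):
    p=(np.atleast_2d(X)-np.array(c["eye"]))@rot(c["attitude"]).as_matrix()
    return p[:,:2]/p[:,2:]*c["f"]+[c["cx"],c["cy"]]
def rectfit(obs,x0):
    """obs: list (cam, pixels Nx2, local XYZ Nx3); pose x,y,yaw"""
    def r(p): return np.concatenate([(project(c,R.from_euler('z',p[2]).apply(np.array(L,float))+[p[0],p[1],0])-px).ravel() for c,px,L in obs])
    s=least_squares(r,x0,loss='soft_l1'); return s.x,r(s.x).reshape(-1,2)
E
python3 - <<'E'
from fit import *
T=cam("top");S=cam("scene")
t=lambda a,k,o:np.array(a,float)/k+np.array(o)-(0.5-0.5/k)
def rc(a,b,z):return [[a,-b,z],[a,b,z],[-a,b,z],[-a,-b,z]]
# local x: away from robot-ish; top image up = +x, left=+y
tt=lambda a:t(a,6,(325,165)); ss=lambda a:t(a,6,(230,185))
B=rc(100,85,12);O=rc(68,50,12);K=rc(63,45,76)
# order: (+x,-y),(+x,+y),(-x,+y),(-x,-y)
top=[(T,tt([(385,47),(50,130),(152,537),(500,450)]),B)]
sc=[(S,ss([(318,514),(570,280),(283,38),(35,252)]),B)]
for o in (top,sc,top+sc):
    x,r=rectfit(o,[512,-250,.2]);print("board",x.round(3));print(r.round(1).tolist())
o=[(T,tt([(140,175),(212,450),(412,402)]),[O[1],O[2],O[3]]),(S,ss([(322,415),(467,283),(130,240)]),[O[0],O[1],O[3]])]
x,r=rectfit(o,[512,-250,.2]);print("outline",x.round(3),r.round(1).tolist())
o=[(T,tt([(350,110),(160,155),(222,435),(418,388)]),K),(S,ss([(310,347),(450,225),(270,65),(130,180)]),K)]
for q in(o[:1],o[1:],o):
    x,r=rectfit(q,[512,-250,.2]);print("cover",x.round(3),r.round(1).tolist())
# roof
t2=lambda a:t(a,4,(130,130)); s2=lambda a:t(a,4.4,(355,85))
Ts=t2([(205,87),(178,140),(155,192),(131,246),(106,302)]);Te=t2([(460,132),(440,186),(424,241),(406,297),(385,354)])
Ss=s2([(242,514),(216,448),(190,385),(166,320),(140,258)]);Se=s2([(488,430),(460,365),(435,301),(409,241),(384,180)])
cp,sp=np.cos(.4),np.sin(.4)
def pt(p,s,y,h):  # s along slope from line1, y lateral, h off deck
    L=np.array([s*cp-h*sp,y,s*sp+h*cp]); return R.from_euler('z',p[3]).apply(L)+p[:3]
def r(p,cams=(0,1)):
    out=[]
    for i,(c,st,en,yl,yr) in enumerate([(T,Ts,Te,97,-97),(S,Ss,Se,-97,97)]):
        if i not in cams: continue
        for k in range(5):
            s=46*k
            a,b=project(c,[pt(p,s,97,0),pt(p,s,-97,0)])
            d=(b-a)/np.linalg.norm(b-a);n=np.array([-d[1],d[0]])
            out+=[(st[k]-a)@n,(en[k]-a)@n]
            # full ends at +97 on deck
            if k: out.append(((st if i==0 else en)[k]-a)@d)
            # occluded end: must lie on image of inner top edge of -97 board
            e,f=project(c,[pt(p,s-40,-97,18),pt(p,s+60,-97,18)]);m=(f-e)/np.linalg.norm(f-e);m=np.array([-m[1],m[0]])
            if k: out.append(((en if i==0 else st)[k]-e)@m)
        # outer top silhouettes of +y board
    for i,c,px in[(0,T,t2([(197,45),(20,448)])),(1,S,s2([(345,15),(520,455)]))]:
        if i in cams:
            e,f=project(c,[pt(p,-40,105,18),pt(p,260,105,18)]);m=(f-e)/np.linalg.norm(f-e);m=np.array([-m[1],m[0]])
            out+=list((px-e)@m)
    return np.array(out)
for cm in((0,),(1,),(0,1)):
    q=least_squares(r,[660,160,45,np.pi-.2],args=(cm,),loss='soft_l1');print("roof line1",q.x.round(3));
print(q.fun.round(1).tolist(), r(q.x).round(1).tolist())
# depth check of deck
for c in(T,S):
    P=c["P"].reshape(-1,3); L=R.from_euler('z',-q.x[3]).apply(P-q.x[:3])
    h=-L[:,0]*sp+L[:,2]*cp; s=L[:,0]*cp+L[:,2]*sp
    for a,b in((30,90),(100,180),(190,230)):
        m=(abs(L[:,1])<85)&(s>a)&(s<b)&(abs(h)<25); print("deck h",a,np.median(h[m]).round(2),m.sum())
E
```

```text
board [ 5.16321e+02 -2.47173e+02  2.15000e-01]
[[0.6, -0.3], [-1.0, -0.1], [-0.3, 0.3], [0.5, 0.1]]
board [ 5.16583e+02 -2.47386e+02  2.21000e-01]
[[-0.0, 1.1], [0.6, -0.3], [0.2, -0.7], [-1.0, -0.1]]
board [ 5.16424e+02 -2.47220e+02  2.18000e-01]
[[0.5, -0.4], [-1.0, -0.0], [-0.2, 0.3], [0.6, -0.1], [-0.1, 1.0], [0.6, -0.2], [0.4, -0.8], [-1.0, -0.3]]
outline [ 5.15674e+02 -2.48061e+02  2.11000e-01] [[-0.9, 0.3], [-0.9, 0.8], [0.3, 0.3], [-0.3, 1.5], [0.8, 0.4], [-0.7, 0.5]]
cover [ 5.14398e+02 -2.47657e+02  1.87000e-01] [[0.3, 0.9], [-0.4, 0.4], [-0.0, -1.0], [0.1, -0.3]]
cover [ 5.16674e+02 -2.47598e+02  2.01000e-01] [[0.1, 0.9], [0.8, 0.1], [-0.1, -0.8], [-0.8, -0.3]]
cover [ 5.15449e+02 -2.47545e+02  1.93000e-01] [[0.0, 0.5], [-0.5, 0.1], [0.1, -1.3], [0.2, -0.9], [-0.3, 0.6], [0.5, -0.1], [-0.1, -1.2], [-0.9, -0.8]]
roof line1 [ 5.51969e+02  2.65728e+02 -5.16640e+01 -4.53000e-01]
roof line1 [ 426.732  375.416 -114.698   -0.632]
roof line1 [511.027 284.534 -30.431  -0.542]
[-58.4, -80.5, -29.0, -51.5, -5.0, -1.8, -0.0, -22.6, -1.8, 0.4, 29.8, 7.1, 1.3, 2.2, 60.4, 37.7, 4.3, 3.5, -48.3, -31.5, -25.6, -9.0, -7.1, -2.3, -3.1, 13.6, 1.6, -1.0, 20.1, 35.8, 10.8, -0.3, 43.2, 58.6, 19.9, 1.0, -1.0, -2.7, -11.8, 0.4] [-58.4, -80.5, -29.0, -51.5, -5.0, -1.8, -0.0, -22.6, -1.8, 0.4, 29.8, 7.1, 1.3, 2.2, 60.4, 37.7, 4.3, 3.5, -48.3, -31.5, -25.6, -9.0, -7.1, -2.3, -3.1, 13.6, 1.6, -1.0, 20.1, 35.8, 10.8, -0.3, 43.2, 58.6, 19.9, 1.0, -1.0, -2.7, -11.8, 0.4]
deck h 30 nan 0
deck h 100 19.91 225
deck h 190 3.65 784
deck h 30 nan 0
deck h 100 19.67 284
deck h 190 -2.15 753
  return _methods._mean(a, axis=axis, dtype=dtype,
  ret = ret.dtype.type(ret / rcount)
```

```bash
cat > roof.py <<'E'
from fit import *
T=cam("top");S=cam("scene")
t=lambda a,k,o:np.array(a,float)/k+np.array(o)-(0.5-0.5/k)
t2=lambda a:t(a,4,(130,130)); s2=lambda a:t(a,4.4,(355,85))
Ts=t2([(205,87),(178,140),(155,192),(131,246),(106,302)]);Te=t2([(460,132),(440,186),(424,241),(406,297),(385,354)])
Ss=s2([(242,514),(216,448),(190,385),(166,320),(140,258)]);Se=s2([(488,430),(460,365),(435,301),(409,241),(384,180)])
cp,sp=np.cos(.4),np.sin(.4)
def pt(p,s,y,h):
    L=np.array([s*cp-h*sp,y,s*sp+h*cp]); return R.from_euler('z',p[3]).apply(L)+p[:3]
def dev(c,A,B,px):
    a,b=project(c,[A,B]);d=(b-a)/np.linalg.norm(b-a);v=px-a
    return v@np.array([-d[1],d[0]]), v@d
def r(p,cams=(0,1)):
    out=[]
    for i,(c,st,en,sil) in enumerate([(T,Ts,Te,t2([(197,45),(20,448)])),(S,Se,Ss,s2([(345,15),(520,455)]))]):
        if i not in cams: continue
        for k in range(5):   # st: open end at y=-97 on deck; en: hidden behind the y=+97 board
            s=46*k; A,B=pt(p,s,-97,0),pt(p,s,97,0)
            n,d=dev(c,A,B,st[k]); out+=[n,d if k else 0]
            out+=[dev(c,A,B,en[k])[0], dev(c,pt(p,s-40,97,18),pt(p,s+60,97,18),en[k])[0] if k else 0]
        for x in sil: out.append(dev(c,pt(p,-40,-105,18),pt(p,260,-105,18),x)[0])
    return np.array(out)
for cm in((0,),(1,),(0,1)):
    q=least_squares(r,[670,160,45,np.pi-.2],args=(cm,),loss='soft_l1')
    print("roof line1",q.x.round(3)); rr=r(q.x,cm)
    for i in range(len(cm)): print(rr[22*i:22*i+20].reshape(5,4).round(1).tolist(),rr[22*i+20:22*i+22].round(1))
for c in(T,S):
    L=R.from_euler('z',-q.x[3]).apply(c["P"].reshape(-1,3)-q.x[:3])
    h=-L[:,0]*sp+L[:,2]*cp; s=L[:,0]*cp+L[:,2]*sp
    for a,b in((32,90),(100,180),(190,230)):
        m=(abs(L[:,1])<80)&(s>a)&(s<b)&(abs(h)<25); print("deck h",a,np.median(h[m]).round(2),m.sum())
    m=(abs(L[:,1])<80)&(s>4)&(s<16)&(abs(h-16)<15);print("strip",np.median(h[m]))
E
python3 roof.py
```

```text
roof line1 [684.322 194.908  32.087   2.932]
[[-0.7, 0.0, -0.8, 0.0], [0.2, 0.1, -0.0, 0.4], [0.1, -0.0, 0.3, -0.1], [0.0, -0.2, 0.4, -0.1], [-0.1, -0.3, 0.2, 0.4]] [-0.4 -0.7]
roof line1 [678.033 198.851  28.58    2.925]
[[-0.9, 0.0, -0.3, 0.0], [-0.1, -0.1, 0.1, 0.5], [0.3, -0.1, 0.0, 0.1], [0.0, 0.3, 0.4, 0.3], [0.0, 0.4, 0.3, -0.2]] [-0.  -0.3]
roof line1 [682.675 192.879  38.622   2.93 ]
[[-0.6, 0.0, -0.8, 0.0], [0.3, 0.2, -0.1, 0.7], [0.2, 0.1, 0.2, 0.2], [0.0, 0.0, 0.2, 0.1], [-0.2, -0.1, -0.1, 0.6]] [-0.5 -1. ]
[[-0.7, 0.0, 0.1, 0.0], [-0.1, 0.2, 0.4, 0.7], [0.2, 0.1, 0.2, 0.4], [-0.1, 0.4, 0.4, 0.6], [-0.3, 0.5, 0.2, 0.2]] [-0.1 -0.7]
deck h 32 -0.12 1010
deck h 100 -0.37 1530
deck h 190 -0.52 835
strip 14.353822449180548
deck h 32 -2.79 988
deck h 100 -3.11 1340
deck h 190 -3.13 664
strip 9.79046370546803
```

Line fits agree to under a pixel. Store is at (516,-247), yaw 0.216; roof line 1 centre is at (683,193,38.6), yaw 2.930. Now the cover.

```bash
cat >> h.py <<'E'
STORE=np.array([516.2,-247.4]); SYAW=.214
ROOF=np.array([682.7,192.9,38.3]); RYAW=2.930
def best(p,r):
    """quat of r or its half-turn about tool z, whichever is reachable with least wrist turn"""
    j0=np.array(bot.read_state()["joint_positions"]); c=[]
    for k in(0,np.pi):
        q=quat(r*R.from_euler('z',k)); j=bot.ik(list(map(float,p)),q)
        if j is not None: c.append((np.abs(np.array(j)-j0).max(),k,q))
    if not c: raise RuntimeError("no ik %s"%p)
    return min(c)[2]
def go(p,r): q=best(p,r); bot.move_to(list(map(float,p)),q); return q
def line(p,q=None,**k): return bot.servo_line(list(map(float,p)),q,**k)
def st(msg=""):
    s=bot.read_state(); print(msg,"t%.1f"%s["clock"],np.round(s["ee_pos"],1),"w%.1f g%.1f"%(s["grip_width"],s["grip_force"]),"F",np.round(s["ft_force"],1)); return s
E
cat > cov1.py <<'E'
from h import *
print(bot.tip_reach)
c=np.array([515.4,-247.5]); y=.2
for k in range(1,6):  # ik check of the courses
    x=42.37*(k-1)+43.4; d=R.from_euler('z',RYAW).apply([x,0,0])
    p=ROOF+d+[0,0,17+x*0+ (42.37*(k-1))*np.tan(.4)+45*np.sin(.225)+13]
    try: print(k,p.round(0)); best(p+[0,0,90],R.from_euler('z',RYAW)*R.from_euler('y',-.225)*R.from_euler('x',np.pi)); best(p,R.from_euler('z',RYAW)*R.from_euler('y',-.225)*R.from_euler('x',np.pi))
    except RuntimeError as e: print(e)
bot.move_gripper(60,40)
go([*c,190],down(y)); 
line([*c,100],speed=100); st("at")
bot.move_gripper(0,60); st("gripped")
line([*c,185],speed=100); st("up")
q=best([475,-455,185],down(.2)); line([475,-455,185],speed=200)
hit=line([475,-455,82],speed=60,until_force=6); print(hit); st("down")
bot.move_gripper(60); line([475,-455,185],speed=200)
E
python3 cov1.py
```

```text
19.0
1 [640. 202.  78.]
2 [599. 211.  96.]
3 [557. 220. 114.]
4 [516. 229. 132.]
5 [475. 238. 150.]
at t3.4 [ 515.7 -247.7  100.7] w60.2 g0.0 F [-0.7 -0.1  0.1]
gripped t3.8 [ 515.6 -247.6  100.4] w18.7 g59.0 F [-1.5  0.6  4.5]
up t4.8 [ 515.1 -247.4  184.2] w18.8 g58.4 F [ 0.4 -1.2 -2.9]
True
down t7.5 [ 475.  -454.7   88.4] w19.1 g59.7 F [-0.6  2.5  5.7]
```

```bash
cat >> h.py <<'E'
PARK=[-1.32,.3,1.521,0,1.321,-.067]
E
python3 - <<'E'
from h import *
bot.move_joints(PARK); st()
T=cam("top");S=cam("scene")
cv2.imwrite("pics/top1.png",T["image"]);cv2.imwrite("pics/scene1.png",S["image"])
a=cv2.resize(T["image"][165:310,325:485],None,fx=4,fy=4,interpolation=cv2.INTER_CUBIC)
cv2.imwrite("pics/c5.png",a)
a=cv2.resize(S["image"][185:275,230:330],None,fx=6,fy=6,interpolation=cv2.INTER_CUBIC);cv2.imwrite("pics/c6.png",a)
L=R.from_euler('z',-SYAW).apply(T["P"].reshape(-1,3)-[*STORE,0]); m=(abs(L[:,0])<30)&(abs(L[:,1])<15);print("stack top z",np.median(L[m,2]))
L=R.from_euler('z',-SYAW).apply(S["P"].reshape(-1,3)-[*STORE,0]); m=(abs(L[:,0])<30)&(abs(L[:,1])<15);print("stack top z",np.median(L[m,2]))
E
```

```text
t9.8 [ 172.4 -522.3  249.7] w59.8 g0.0 F [-0.1 -0.6 -0.2]
stack top z 45.2956839160463
stack top z 43.40983447462236
```

View pics/c5.png

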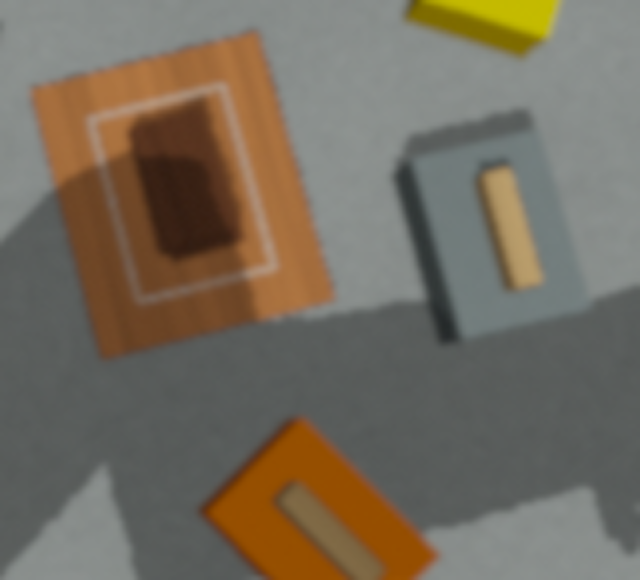

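View pics/c6.png

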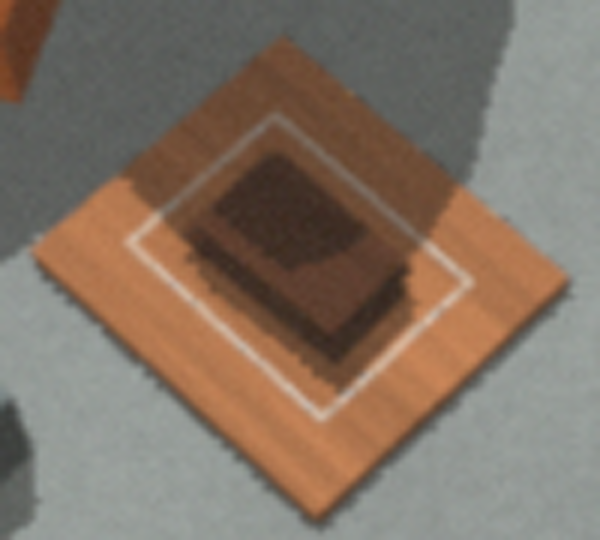

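Four shingles (stack top 44 mm), squarely stacked in the outline; the cover sits clear at crop (500,230). I'll fit the top shingle.

```bash
cat > det.py <<'E'
from fit import *
def top_rect(c,z,tol=5,cen=STORE,rad=75):
    """minAreaRect / centroid of the depth pixels at height z, projected by ray onto the plane z"""
    P=c["P"]; m=(abs(P[...,2]-z)<tol)&(np.hypot(P[...,0]-cen[0],P[...,1]-cen[1])<rad)
    n,l,s,_=cv2.connectedComponentsWithStats(m.astype(np.uint8))
    if n<2: return None
    k=1+np.argmax(s[1:,4]); v,u=np.nonzero(l==k)
    d=np.c_[(u-c["cx"])/c["f"],(v-c["cy"])/c["f"],np.ones(len(u))]@rot(c["attitude"]).as_matrix().T
    e=np.array(c["eye"]); X=(e+d*((z-e[2])/d[:,2])[:,None])[:,:2]
    m0=X.mean(0); w,V=np.linalg.eigh(np.cov((X-m0).T)); a=V[:,1]; yaw=np.arctan(a[1]/a[0])
    return m0,yaw,np.sqrt(12*w[::-1]),len(u)
E
python3 - <<'E'
from det import *
T=cam("top");S=cam("scene")
for c in(T,S):
    for tol in(4,6,8): print([np.round(x,3) for x in top_rect(c,44,tol)])
t=lambda a,k,o:np.array(a,float)/k+np.array(o)-(0.5-0.5/k)
tt=lambda a:t(a,4,(325,165)); ss=lambda a:t(a,6,(230,185))
def rc(a,b,z):return [[a,-b,z],[a,b,z],[-a,b,z],[-a,-b,z]]
o=[(T,tt([(222,87),(89,119),(139,302),(275,267)]),rc(67.5,49.5,12)),(S,ss([(322,416),(470,283),(276,116),(129,240)]),rc(67.5,49.5,12))]
for q in(o[:1],o[1:],o):
    x,r=rectfit(q,[512,-250,.2]);print("outline",x.round(3),abs(r).max().round(2))
o=[(T,tt([(204,98),(132,128),(170,257),(238,240)]),rc(45,26,44)),(S,ss([(333,335),(408,268),(277,152),(192,232)]),rc(45,26,44))]
for q in(o[:1],o[1:],o):
    x,r=rectfit(q,[512,-250,.2]);print("shingle",x.round(3),r.round(1).tolist())
E
```

```text
[array([ 521.599, -248.328]), np.float64(0.261), array([90.833, 54.177]), np.int64(540)]
[array([ 521.352, -247.898]), np.float64(0.271), array([91.336, 54.41 ]), np.int64(619)]
[array([ 520.473, -247.209]), np.float64(0.245), array([91.694, 56.413]), np.int64(662)]
[array([ 522.608, -248.06 ]), np.float64(0.266), array([91.755, 52.933]), np.int64(488)]
[array([ 522.517, -247.772]), np.float64(0.252), array([92.546, 53.482]), np.int64(542)]
[array([ 522.486, -247.6  ]), np.float64(0.24), array([92.778, 54.659]), np.int64(562)]
outline [ 5.15655e+02 -2.47469e+02  2.23000e-01] 0.45
outline [ 5.14397e+02 -2.47063e+02  2.16000e-01] 0.56
outline [ 5.15134e+02 -2.47333e+02  2.20000e-01] 0.8
shingle [ 5.18208e+02 -2.47523e+02  2.26000e-01] [[0.1, 3.2], [0.0, 0.4], [-0.7, -0.6], [0.5, -1.1]]
shingle [ 5.23767e+02 -2.48024e+02  2.53000e-01] [[-0.1, 1.0], [0.3, -0.4], [-0.8, 0.3], [0.5, -1.0]]
shingle [ 5.21694e+02 -2.47694e+02  2.44000e-01] [[-0.2, 1.9], [-0.2, -0.6], [-0.4, -1.8], [0.8, -2.6], [-0.5, 0.5], [-0.0, -0.8], [-0.9, -0.3], [0.2, -1.7]]
```

Run:
```python
from h import *
p=[430,-60]
bot.move_gripper(52,40)
go([*p,60],down(.2)); bot.dwell(.2); st()
print(line([*p,5],speed=25,until_force=2)); bot.dwell(.2); st("probe52")
line([*p,40],speed=150); bot.move_gripper(66); 
print(line([*p,3],speed=40,until_force=2)); bot.dwell(.2); st("probe66")
line([*p,200],speed=250)
```

```text
t12.5 [430.1 -60.4  60.1] w51.8 g0.0 F [ 0.2 -0.1  0.5]
True
probe52 t14.2 [430.  -60.   15.6] w52.2 g3.5 F [-1.3  1.3  6.4]
True
probe66 t15.7 [429.9 -60.   12.4] w66.2 g6.7 F [-5.   1.4 13.2]
```

```bash
cat > lay.py <<'E'
from det import *
A=.225
def course(k):
    """centre and rotation (x up the shingle, z off its face) of course k"""
    x0=46*np.cos(.4)*(k-1); z0=46*np.sin(.4)*(k-1)
    L=np.array([x0+43.4,0,z0+17.0+45*np.sin(A)+4*np.cos(A)])
    return ROOF+R.from_euler('z',RYAW).apply(L), R.from_euler('z',RYAW)*R.from_euler('y',-A)
def laid(c,k,tol=3.5):
    """pose of the shingle seen at course k, in the course frame (x,y,yaw,size,n,height)"""
    C,F=course(k); L=F.inv().apply(c["P"].reshape(-1,3)-C)
    m=((abs(L[:,2]-4)<tol)&(abs(L[:,0])<75)&(abs(L[:,1])<60)).reshape(400,640)
    n,l,s,_=cv2.connectedComponentsWithStats(m.astype(np.uint8))
    if n<2: return None
    i=1+np.argmax(s[1:,4]); v,u=np.nonzero(l==i); z=np.median(L[(l==i).ravel(),2])
    d=np.c_[(u-c["cx"])/c["f"],(v-c["cy"])/c["f"],np.ones(len(u))]@rot(c["attitude"]).as_matrix().T
    d=F.inv().apply(d); e=F.inv().apply(np.array(c["eye"])-C); X=(e+d*((4-e[2])/d[:,2])[:,None])[:,:2]
    m0=X.mean(0); w,V=np.linalg.eigh(np.cov((X-m0).T)); a=V[:,1]
    return [m0.round(1).tolist(),round(float(np.arctan(a[1]/a[0])),3),np.sqrt(12*w[::-1]).round(0).tolist(),len(u),round(float(z),1)]
def look(n,ks):
    bot.move_joints(PARK); T=cam("top");S=cam("scene"); out=None
    for k in ks: print("course",k,laid(T,k),laid(S,k))
    if n:
        a,b=top_rect(T,12+8*n),top_rect(S,12+8*n); print("stack",n,[np.round(x,2) for x in a],[np.round(x,2) for x in b])
        out=(a[0]+b[0])/2,(a[1]+b[1])/2
    st(); return out,T,S
def pick(n,c,yaw):
    z=12+8*(n-1)+17
    bot.move_gripper(66,60); q=go([*c,z+60],down(yaw)); line([*c,z+1.5],speed=120); 
    bot.move_gripper(0,60); s=st("grip"); line([*c,210],speed=200); st("lifted"); return abs(s["grip_width"]-51.5)<4
def place(k,dx=0,dy=0):
    C,F=course(k); C=C+F.apply([dx,dy,0]); r=F*R.from_euler('x',np.pi); nrm=F.apply([0,0,1]); tcp=C+13*nrm
    q=go(tcp+[0,0,80],r); st("above"); line(tcp+[0,0,8],speed=120); bot.dwell(.15)
    hit=line(tcp-[0,0,4],speed=20,until_force=3); s=st("touch %s"%hit); print("dz",np.round(np.array(s["ee_pos"])-tcp,1))
    bot.move_gripper(66); line(tcp+nrm*50,speed=150); line(tcp+nrm*50+[0,0,60],speed=250)
E
python3 - <<'E'
from lay import *
ok=pick(4,[521.9,-248.1],.26)
if ok: place(1)
o,T,S=look(3,[1])
a=T["image"][130:270,130:260]; cv2.imwrite("pics/c7.png",cv2.resize(a,None,fx=4,fy=4,interpolation=cv2.INTER_CUBIC))
E
```

```text
grip t18.7 [ 522.6 -248.4   56.2] w49.2 g61.0 F [-2.7  1.9  9.2]
lifted t19.6 [ 521.5 -247.9  208.8] w49.3 g62.0 F [-1.1  0.1 -1.1]
above t21.3 [643.4 200.4 162. ] w49.3 g62.0 F [ 0.5  0.4 -0.7]
touch True t22.6 [643.2 201.5  83.9] w49.5 g62.7 F [ 0.5 -0.8  5.4]
dz [0.1 0.1 2. ]
course 1 [[0.9, 1.9], 0.006, [92.0, 54.0], 529, 3.9] [[-0.9, 1.9], -0.011, [88.0, 53.0], 337, 2.9]
stack 3 [array([ 519.35, -245.02]), np.float64(0.21), array([91.12, 53.68]), np.int64(597)] [array([ 520.19, -244.5 ]), np.float64(0.22), array([91.98, 54.83]), np.int64(513)]
 t27.0 [ 172.  -522.4  250.1] w66.0 g0.0 F [ 0.2  0.3 -0.3]
```

View pics/c7.png

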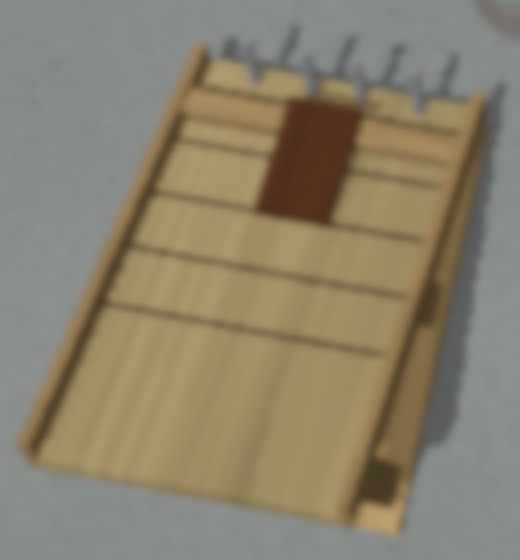

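Course 1 laid within about 2 mm (shingle at crop (310,160), its lower edge just over line 1). Continue.

Run:
```python
from lay import *
ok=pick(3,[519.8,-244.8],.217)
if ok: place(2,0,-1.5)
look(2,[1,2])
```

```text
grip t29.9 [ 520.4 -245.2   48.1] w49.2 g61.1 F [-1.5  0.2  7.4]
lifted t30.8 [ 519.4 -244.6  208.8] w49.2 g62.0 F [-0.1  0.1 -1. ]
above t32.5 [602.3 210.8 179.8] w49.3 g62.0 F [0.  0.9 0.1]
touch True t33.8 [602.1 211.8 101.6] w49.4 g62.8 F [-0.6  0.5  5.7]
dz [0.1 0.1 1.7]
course 1 [[-24.2, 3.4], 1.351, [55.0, 44.0], 232, 4.2] [[-12.7, 3.7], 0.394, [74.0, 53.0], 210, 2.8]
course 2 [[0.1, 0.3], -0.012, [93.0, 53.0], 531, 3.9] [[0.4, -1.1], -0.043, [92.0, 52.0], 311, 2.7]
stack 2 [array([ 516.09, -251.67]), np.float64(0.29), array([93.05, 53.71]), np.int64(572)] [array([ 516.68, -251.33]), np.float64(0.22), array([91.87, 53.44]), np.int64(509)]
 t38.1 [ 172.1 -522.3  250.2] w66.3 g0.0 F [-0.6 -0.  -0.7]
```

Run:
```python
from lay import *
ok=pick(2,[516.4,-251.5],.25)
if ok: place(3,0,-.5)
look(1,[1,2,3])
```

```text
grip t41.0 [ 517.  -251.9   40.1] w49.4 g61.2 F [-1.6  0.   7.6]
lifted t42.0 [ 516.  -251.3  208.8] w49.5 g62.0 F [-0.3 -0.3 -0.1]
above t43.7 [560.6 218.9 197.7] w48.9 g62.0 F [-0.4 -0.3 -0.9]
touch True t45.0 [560.5 219.8 119.5] w49.3 g62.8 F [-1.1 -0.3  6. ]
dz [0.1 0.1 1.8]
course 1 [[-22.9, 3.2], 0.987, [59.0, 46.0], 236, 4.1] [[-20.9, 1.1], 1.141, [51.0, 49.0], 183, 2.4]
course 2 [[-23.8, 0.7], -1.525, [54.0, 44.0], 247, 4.1] [[-17.1, 2.5], 0.513, [70.0, 50.0], 226, 3.0]
course 3 [[1.8, 1.3], -0.0, [92.0, 53.0], 580, 4.2] [[0.3, 1.5], 0.017, [93.0, 52.0], 337, 2.8]
stack 1 [array([ 521.67, -248.74]), np.float64(0.31), array([97.21, 59.01]), np.int64(645)] [array([ 522.43, -247.66]), np.float64(0.26), array([91.8 , 53.95]), np.int64(514)]
 t49.2 [ 172.1 -522.3  250.2] w65.9 g0.0 F [ 0.  -0.1 -0.4]
```

Run:
```python
from lay import *
ok=pick(1,[522.1,-248.0],.26)
if ok: place(4,-.5,-1)
o,T,S=look(0,[1,2,3,4])
for c in(T,S): print([np.round(x,3) for x in top_rect(c,64,5,np.array([475,-455]),110)])
a=cv2.resize(T["image"][120:320,130:490],None,fx=2.2,fy=2.2,interpolation=cv2.INTER_CUBIC); cv2.imwrite("pics/c8.png",a)
```

```text
grip t52.1 [ 522.8 -248.4   32.1] w49.6 g61.3 F [-1.6  0.4  6.9]
lifted t53.2 [ 521.7 -247.8  208.8] w49.4 g62.0 F [-0.  -0.6 -1.6]
above t54.9 [519.8 228.2 215.4] w49.4 g62.0 F [-0.2 -1.1 -0.1]
touch True t56.2 [519.7 229.  137.3] w49.7 g62.8 F [-1.6 -0.9  6.2]
dz [0.1 0.  1.8]
course 1 [[-22.2, 3.7], 0.736, [67.0, 47.0], 224, 4.1] [[-18.5, 2.5], 0.737, [66.0, 46.0], 175, 2.8]
course 2 [[-34.6, 2.0], 1.253, [58.0, 32.0], 149, 4.2] [[-31.1, 1.1], 1.396, [56.0, 38.0], 145, 2.9]
course 3 [[-43.2, -0.2], 1.339, [56.0, 44.0], 259, 4.5] [[43.2, -1.5], 0.316, [68.0, 54.0], 207, 5.4]
course 4 [[-26.0, 0.1], 0.023, [86.0, 53.0], 460, 2.8] [[-41.5, 7.2], 0.478, [68.0, 45.0], 103, 1.9]
 t60.4 [ 172.1 -522.3  250.2] w66.2 g0.0 F [ 0.2 -0.3  1. ]
[array([ 473.86 , -454.839]), np.float64(0.202), array([134.488, 100.606]), np.int64(1176)]
[array([ 477.881, -455.69 ]), np.float64(0.215), array([133.48 , 100.089]), np.int64(1157)]
```

View pics/c8.png

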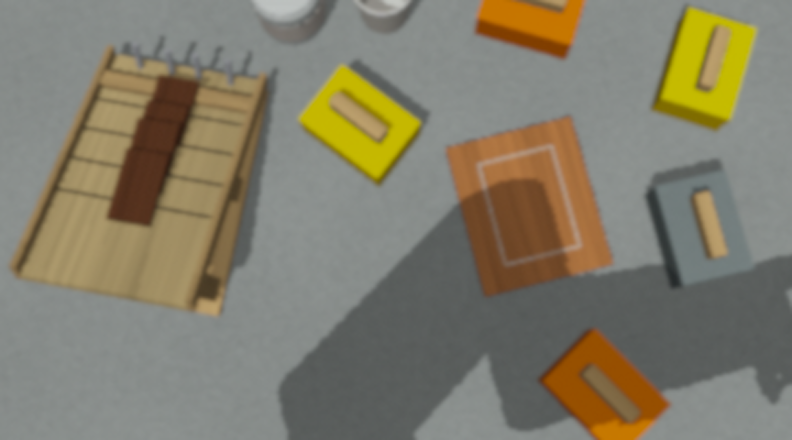

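Run:
```python
from lay import *
T=cam("top");S=cam("scene")
a=cv2.resize(T["image"][145:240,165:230],None,fx=6,fy=6,interpolation=cv2.INTER_CUBIC)
b=cv2.resize(S["image"][115:210,385:470],None,fx=6,fy=6,interpolation=cv2.INTER_CUBIC)[:570]
cv2.imwrite("pics/c9.png",cv2.resize(np.hstack([a,b]),None,fx=.88,fy=.88))
for c in(T,S):
    # height profile along centreline
    L=R.from_euler('z',-RYAW).apply(c["P"].reshape(-1,3)-ROOF); m=abs(L[:,1])<18
    h=(-L[:,0]*np.sin(.4)+L[:,2]*np.cos(.4)); s=L[:,0]*np.cos(.4)+L[:,2]*np.sin(.4)
    print([(int(x),round(float(np.median(h[m&(abs(s-x)<3)])),1)) for x in range(-6,260,6)])
```

```text
[(-6, 3.9), (0, nan), (6, 22.6), (12, 22.5), (18, 22.0), (24, 20.5), (30, 19.6), (36, 19.1), (42, 18.3), (48, 21.0), (54, 24.4), (60, 22.4), (66, 21.4), (72, 20.5), (78, 25.4), (84, 26.6), (90, 26.4), (96, 25.7), (102, 24.4), (108, 22.8), (114, 21.2), (120, 20.1), (126, 24.2), (132, 25.3), (138, 24.3), (144, 22.8), (150, 22.6), (156, 20.4), (162, 19.8), (168, 17.7), (174, 16.1), (180, 14.9), (186, 14.1), (192, 13.1), (198, 11.9), (204, 10.3), (210, 7.9), (216, 0.3), (222, -0.3), (228, 0.3), (234, -0.6), (240, -0.1), (246, -2.3), (252, -73.9), (258, -143.3)]
[(-6, -2.4), (0, -2.1), (6, -3.0), (12, 20.5), (18, 19.6), (24, 18.6), (30, 16.7), (36, 15.6), (42, 15.8), (48, 13.5), (54, 22.0), (60, 20.9), (66, 18.3), (72, 17.7), (78, 17.3), (84, 25.1), (90, 24.7), (96, 23.2), (102, 22.4), (108, 19.3), (114, 18.8), (120, 18.6), (126, 18.8), (132, 23.5), (138, 21.3), (144, 21.0), (150, 18.8), (156, 18.1), (162, 17.8), (168, 15.8), (174, 14.2), (180, 13.0), (186, 11.9), (192, 10.4), (198, 8.5), (204, 8.0), (210, 6.1), (216, 3.1), (222, -2.1), (228, -2.4), (234, -2.2), (240, -2.8), (246, -3.2), (252, -2.1), (258, -2.5)]
  return _methods._mean(a, axis=axis, dtype=dtype,
  ret = ret.dtype.type(ret / rcount)
```

View pics/c9.png

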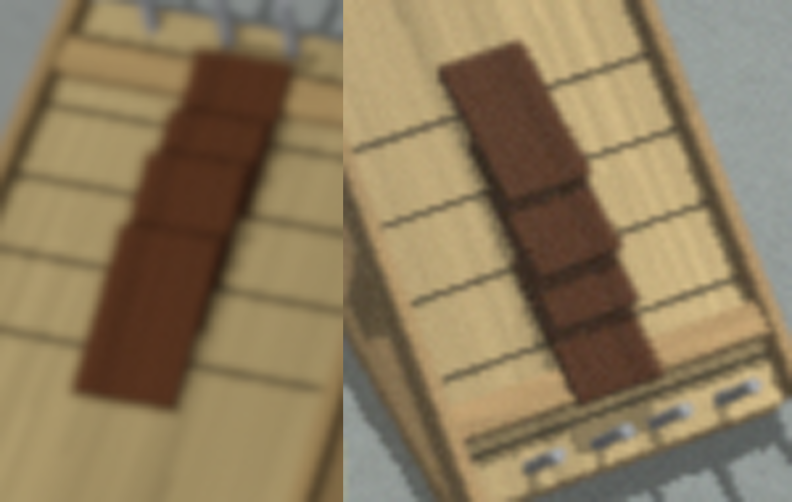

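Courses 1 and 2 are fine, but shingles 3 and 4 have slid about 20 mm down together: in the left view 3's edge is at (205,155) and 4's at (172,225), both below their lines. It looks like a knock. I'll lift 4 onto the store board, re-lay 3, then re-lay 4.

```bash
cat > mend.py <<'E'
from lay import *
def frame(k,ds,ang):
    """frame of a shingle slid ds along the deck from course k, pitch ang"""
    C,_=course(k); return C+R.from_euler('z',RYAW).apply([ds*np.cos(.4),0,ds*np.sin(.4)]), R.from_euler('z',RYAW)*R.from_euler('y',-ang)
def seen(c,C,F,tol=4):
    L=F.inv().apply(c["P"].reshape(-1,3)-C)
    m=((abs(L[:,2]-4)<tol)&(abs(L[:,0])<65)&(abs(L[:,1])<45)).reshape(400,640)
    n,l,s,_=cv2.connectedComponentsWithStats(m.astype(np.uint8)); i=1+np.argmax(s[1:,4]); v,u=np.nonzero(l==i)
    d=np.c_[(u-c["cx"])/c["f"],(v-c["cy"])/c["f"],np.ones(len(u))]@rot(c["attitude"]).as_matrix().T
    zz=L[(l==i).ravel()]; z=float(np.median(zz[:,2])); pit=np.polyfit(zz[:,0],zz[:,2],1)[0]
    d=F.inv().apply(d); e=F.inv().apply(np.array(c["eye"])-C); X=(e+d*((z-e[2])/d[:,2])[:,None])[:,:2]
    m0=X.mean(0); w,V=np.linalg.eigh(np.cov((X-m0).T)); a=V[:,1]
    print(m0.round(1),"yaw %.3f"%np.arctan(a[1]/a[0]),np.sqrt(12*w[::-1]).round(0),len(u),"z %.1f pitch %.3f"%(z,pit))
    return np.array([*m0,z-4]),np.arctan(a[1]/a[0])
def pick_at(C,F,lower=0.5):
    r=F*R.from_euler('x',np.pi); n=F.apply([0,0,1]); tcp=C+(13-lower)*n
    bot.move_gripper(66,60); go(tcp+n*50,r); line(tcp,speed=100); bot.move_gripper(0,60); s=st("grip")
    line(tcp+[0,0,70],speed=120); st("lifted"); return abs(s["grip_width"]-49.5)<4
E
python3 - <<'E'
from mend import *
T=cam("top");S=cam("scene")
C,F=frame(4,-19,.19)
a,ya=seen(T,C,F);b,yb=seen(S,C,F)
C3,F3=frame(3,-20,.20); seen(T,C3,F3);seen(S,C3,F3)
E
```

```text
[6.5 1.7] yaw 0.154 [110.  57.] 687 z 4.6 pitch -0.019
[-1.7 -1. ] yaw 0.025 [91. 54.] 403 z 3.3 pitch -0.000
[-23.9   2.5] yaw 0.793 [65. 51.] 202 z 6.0 pitch 0.020
[-17.    2.1] yaw 0.520 [74. 52.] 247 z 4.8 pitch -0.003
```

Run:
```python
from mend import *
C,F=frame(4,-19,.19)
ok=pick_at(C+F.apply([-1,0,.5]),F); print(ok)
if ok:
    p=[*STORE,31]; line([*bot.read_state()["ee_pos"][:2],230],speed=200)
    go([*STORE,110],down(.22)); line([*STORE,38],speed=120); bot.dwell(.15)
    line([*STORE,26],speed=20,until_force=3); st("put"); bot.move_gripper(66); line([*STORE,150],speed=200)
bot.move_joints(PARK);T=cam("top");S=cam("scene")
C3,F3=frame(3,-20,.20); seen(T,C3,F3,3);seen(S,C3,F3,3)
print("2:",laid(T,2),laid(S,2)); print("1:",laid(T,1),laid(S,1))
for c in(T,S): print([np.round(x,3) for x in top_rect(c,20,3)])
st()
cv2.imwrite("pics/t9.png",T["image"]);
a=cv2.resize(T["image"][145:240,165:230],None,fx=6,fy=6,interpolation=cv2.INTER_CUBIC)
b=cv2.resize(S["image"][115:210,385:470],None,fx=6,fy=6,interpolation=cv2.INTER_CUBIC)[:570]
cv2.imwrite("pics/c10.png",cv2.resize(np.hstack([a,b]),None,fx=.88,fy=.88))
```

```text
grip t64.7 [537.2 224.4 129.4] w49.9 g62.2 F [ 1.6 -0.5  6.2]
lifted t65.5 [536.2 224.2 197.3] w49.7 g62.1 F [-0.   0.5 -0.4]
True
put t68.9 [ 516.3 -247.5   30.4] w49.9 g62.8 F [-0.2  0.2  5.1]
[-0.6  0. ] yaw 0.002 [93. 55.] 335 z 5.5 pitch 0.001
[-1.8 -1.1] yaw -0.021 [92. 56.] 364 z 4.4 pitch 0.005
2: [[-36.2, 1.1], 1.536, [55.0, 28.0], 152, 4.1] [[-31.7, 0.2], 1.341, [53.0, 33.0], 128, 3.3]
1: [[-26.4, 2.2], -1.556, [54.0, 39.0], 211, 4.1] [[-23.1, 2.1], 1.537, [53.0, 45.0], 168, 2.9]
[array([ 516.802, -248.815]), np.float64(0.238), array([90.654, 54.29 ]), np.int64(420)]
[array([ 517.704, -249.154]), np.float64(0.207), array([91.639, 52.731]), np.int64(369)]
 t72.0 [ 172.1 -522.3  250. ] w65.9 g0.0 F [ 0.1 -0.6  0.4]
```

View pics/c10.png

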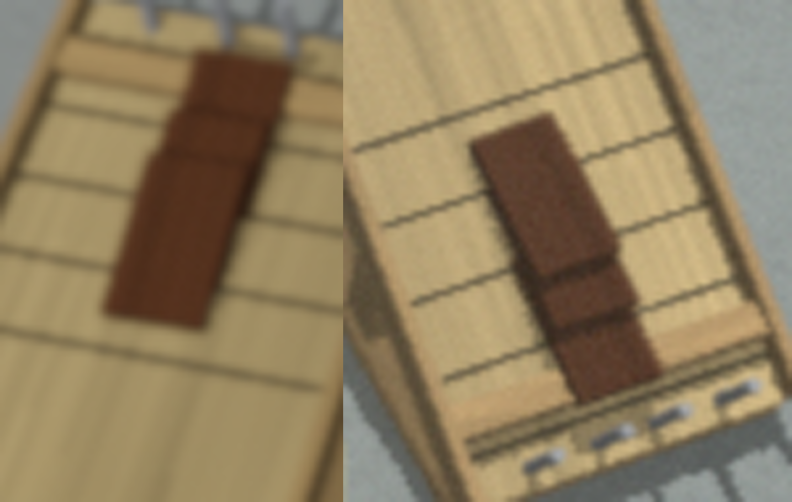

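Run:
```python
from mend import *
C,F=frame(3,-20,.20)
ok=pick_at(C+F.apply([-1.2,-.5,1.3]),F); print(ok)
line([*bot.read_state()["ee_pos"][:2],230],speed=200)
bot.move_joints(PARK); st("hold"); T=cam("top");S=cam("scene")
print("2:",laid(T,2),laid(S,2)); print("1:",laid(T,1),laid(S,1))
```

```text
grip t76.1 [580.1 215.7 111.9] w49.7 g62.4 F [ 1.1 -0.8  5.5]
lifted t76.8 [579.  215.5 179.7] w50.2 g62.1 F [ 0.9  0.1 -0.3]
True
hold t80.2 [ 172.2 -522.3  250.2] w50.0 g62.2 F [ 0.6  0.7 -0.4]
2: [[-2.9, -0.5], 0.007, [93.0, 54.0], 531, 4.0] [[-4.8, 0.1], 0.019, [92.0, 53.0], 310, 2.5]
1: [[-26.6, 3.5], 1.432, [54.0, 40.0], 201, 3.9] [[-19.0, 4.1], 0.556, [64.0, 50.0], 189, 2.7]
```

Shingle 2 is only about 4 mm low, which is within tolerance, so I'll lay 3 and then 4.

Run:
```python
from mend import *
bot.move_joints(PARK)
go([430,-60,260],down(.2)); place(3,.5,-.5)
o,T,S=look(0,[2,3])
```

```text
above t83.7 [560.1 218.7 198.3] w49.9 g62.2 F [-0.6 -0.2  0. ]
touch True t85.1 [559.9 219.8 116.7] w50.0 g62.7 F [-0.2  0.5  4.8]
dz [-0.   0.  -1.2]
course 2 [[-28.7, 0.7], 1.549, [53.0, 43.0], 246, 4.6] [[-27.3, 1.0], 1.336, [53.0, 46.0], 177, 2.6]
course 3 [[-3.4, 1.1], 0.001, [91.0, 52.0], 562, 3.8] [[-8.1, 0.3], -0.094, [91.0, 51.0], 276, 2.5]
 t89.3 [ 172.1 -522.3  250.2] w66.2 g0.0 F [ 0.  -0.  -0.8]
```

Run:
```python
from mend import *
for i in range(3):
    T=cam("top");S=cam("scene")
    print("3",laid(T,3),laid(S,3)); print("2",laid(T,2),laid(S,2)); bot.dwell(.7)
def avg(n):
    out=[]
    for _ in range(4):
        c=cam(n); out.append(c["P"])
    c["P"]=np.mean(out,0); return c
for n in("top","scene"):
    c=avg(n); print(n,[laid(c,k,3) for k in(1,2,3)])
    C,F=course(3); seen(c,C,F,3)
```

```text
3 [[-3.3, 1.3], 0.018, [90.0, 53.0], 573, 3.6] [[-11.8, -2.0], -0.206, [84.0, 48.0], 245, 2.4]
2 [[-28.4, 0.7], 1.543, [53.0, 43.0], 242, 4.0] [[-23.6, 0.4], 1.074, [54.0, 49.0], 184, 2.6]
3 [[-3.2, 1.6], 0.021, [91.0, 54.0], 570, 3.6] [[-5.3, 4.1], -0.01, [89.0, 51.0], 281, 2.4]
2 [[-29.0, -0.1], -1.469, [54.0, 42.0], 250, 3.8] [[-24.4, 0.1], -1.093, [55.0, 48.0], 176, 3.0]
3 [[-3.4, 1.4], 0.003, [91.0, 53.0], 570, 3.7] [[-6.5, 1.3], 0.024, [90.0, 52.0], 313, 2.6]
2 [[-28.1, -0.1], 1.506, [55.0, 42.0], 252, 4.1] [[-24.7, -0.9], -1.3, [54.0, 49.0], 175, 2.7]
top [[[-23.1, 4.2], 0.652, [67.0, 48.0], 252, 4.2], [[-28.3, 0.4], 1.516, [54.0, 43.0], 269, 4.3], [[-3.5, 1.5], 0.017, [91.0, 53.0], 622, 3.5]]
[-3.7  1.4] yaw 0.017 [91. 53.] 622 z 3.5 pitch -0.007
scene [[[-21.7, 3.3], 0.874, [58.0, 47.0], 191, 2.2], [[-24.7, -0.0], 1.27, [52.0, 49.0], 178, 2.1], [[-10.3, -0.0], -0.16, [85.0, 52.0], 244, 2.1]]
[-9.7 -0.9] yaw -0.160 [85. 53.] 244 z 2.1 pitch -0.005
```

Both are static. Shingle 2 is about -4.5 mm and 3 about -4 mm along the slope, both inside 9 mm. Now shingle 4.

Run:
```python
from mend import *
ok=pick(1,[517.0,-248.9],.225)
if ok: place(4,.5,-1)
o,T,S=look(0,[1,2,3,4])
for c in(T,S):
    print([np.round(x,3) for x in top_rect(c,64,4,np.array([475,-455]),110)],[np.round(x,3) for x in top_rect(c,94,5,np.array([475,-455]),60)])
a=cv2.resize(T["image"][120:320,130:490],None,fx=2.2,fy=2.2,interpolation=cv2.INTER_CUBIC); cv2.imwrite("pics/c11.png",a)
```

```text
grip t95.0 [ 517.7 -249.3   32.1] w49.4 g61.2 F [-1.  -0.   7.4]
lifted t96.0 [ 516.6 -248.7  208.9] w49.2 g62.0 F [ 0.7  0.  -0.8]
above t97.8 [518.9 228.4 215.7] w49.4 g62.0 F [ 0.4  0.6 -0.5]
touch True t99.1 [518.7 229.2 137.3] w49.6 g62.6 F [ 0.3 -1.   4.2]
dz [0.1 0.  1.5]
course 1 [[-21.6, 4.4], 0.621, [72.0, 48.0], 227, 4.1] [[-18.8, 4.8], 0.469, [69.0, 48.0], 203, 2.8]
course 2 [[-28.7, 0.2], -1.525, [54.0, 43.0], 249, 4.1] [[-20.7, 1.3], 0.55, [67.0, 50.0], 189, 2.8]
course 3 [[-24.6, 1.5], 1.242, [54.0, 48.0], 298, 3.7] [[-15.5, 4.3], 0.32, [79.0, 51.0], 205, 3.1]
course 4 [[1.4, 0.4], 0.008, [91.0, 53.0], 593, 3.6] [[2.2, 0.4], 0.076, [92.0, 54.0], 295, 2.5]
 t103.3 [ 172.1 -522.3  250.2] w65.9 g0.0 F [0.5 0.3 0.5]
[array([ 473.677, -454.479]), np.float64(0.202), array([134.49 , 101.088]), np.int64(1092)] [array([ 474.281, -455.506]), np.float64(0.219), array([80.161, 20.598]), np.int64(225)]
[array([ 479.253, -455.543]), np.float64(0.258), array([132.96 ,  99.889]), np.int64(1065)] [array([ 475.611, -455.077]), np.float64(0.199), array([80.206, 20.315]), np.int64(199)]
```

View pics/c11.png

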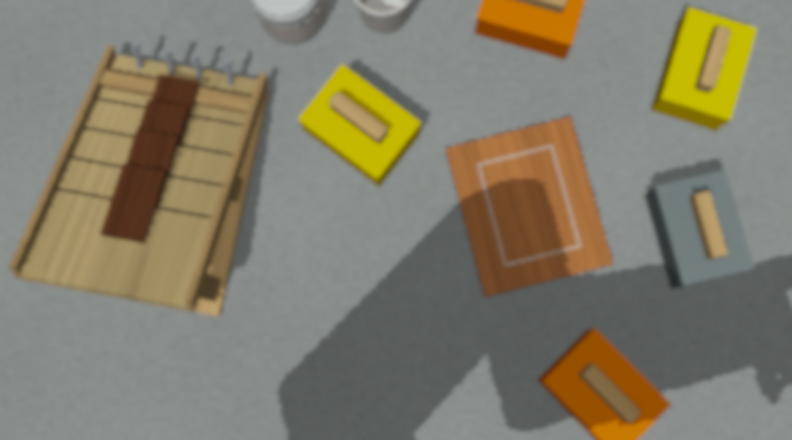

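All four courses are evenly lapped, the cover is where I left it, and the store is empty. Cover back.

Run:
```python
from lay import *
p=[475,-455.2]; bot.move_gripper(60,60)
go([*p,150],down(.205)); line([*p,88],speed=80); bot.move_gripper(0,60); s=st("grip")
line([*p,190],speed=120); st("up")
t=[515.4,-247.3]; q=best([*t,190],down(.218)); line([*t,190],q,speed=150)
line([*t,108],speed=100); bot.dwell(.2); print(line([*t,94],speed=25,until_force=5)); st("down")
bot.move_gripper(60); line([*t,190],speed=150)
o,T,S=look(0,[1,2,3,4])
for c in(T,S): print([np.round(x,3) for x in top_rect(c,106,5,STORE,60)],[np.round(x,3) for x in top_rect(c,76,4,STORE,100)])
a=T["image"][165:260,325:415]; b=S["image"][185:280,230:330]
cv2.imwrite("pics/c12.png",cv2.resize(np.hstack([a,b]),None,fx=4.2,fy=4.2,interpolation=cv2.INTER_CUBIC))
```

```text
grip t106.1 [ 475.1 -455.3   88.4] w18.8 g59.9 F [-2.1  1.2  3.4]
up t107.1 [ 474.8 -454.9  188.9] w18.7 g59.3 F [-0.3  0.8 -1.5]
True
down t110.2 [ 515.5 -247.1  100.2] w18.4 g60.7 F [-1.9  1.8  6.1]
course 1 [[-22.1, 4.7], 0.606, [72.0, 49.0], 231, 4.0] [[-21.9, 1.7], 1.244, [53.0, 45.0], 168, 2.9]
course 2 [[-27.8, 1.1], 1.4, [55.0, 44.0], 250, 4.2] [[-23.9, -0.2], 1.404, [53.0, 50.0], 190, 2.7]
course 3 [[-25.5, 2.1], 1.366, [53.0, 48.0], 285, 3.7] [[-18.1, 3.6], 0.394, [72.0, 51.0], 223, 2.8]
course 4 [[2.3, 0.6], 0.005, [92.0, 53.0], 616, 4.0] [[2.1, 1.0], 0.006, [92.0, 54.0], 291, 2.5]
 t113.2 [ 172.5 -522.1  250.1] w59.7 g0.0 F [0.7 0.1 0.3]
[array([ 514.339, -248.803]), np.float64(0.216), array([79.275, 20.001]), np.int64(218)] [array([ 514.617, -248.497]), np.float64(0.232), array([134.438,  99.162]), np.int64(1117)]
[array([ 517.071, -248.192]), np.float64(0.203), array([78.916, 19.794]), np.int64(180)] [array([ 518.888, -249.271]), np.float64(0.247), array([133.483,  99.918]), np.int64(939)]
```

View pics/c12.png

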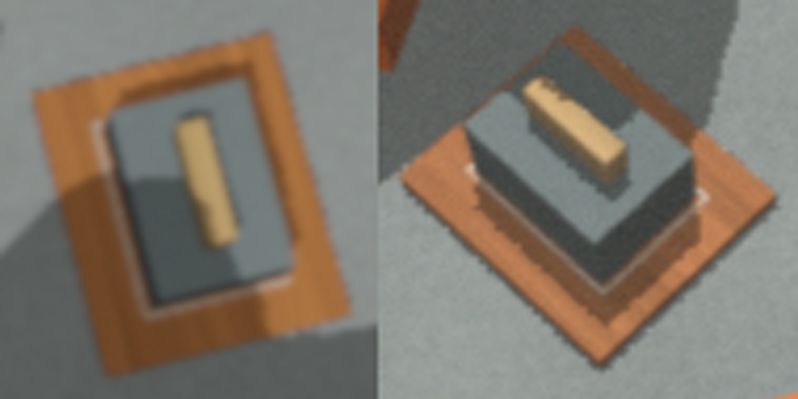

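The cover sits squarely in its outline in both views. One sharper check of the course edges from image gradients before handing in.

Run:
```python
from lay import *
for n in("top","scene"):
    c=cam(n); g=cv2.cvtColor(c["image"],cv2.COLOR_BGR2GRAY).astype(np.float32)
    for k in(1,2,3,4):
        C,F=course(k); d=np.arange(-14,14.1,1); y=np.linspace(-18,18,25); prof=[]
        for x in d:
            p=project(c,C+F.apply(np.c_[np.full(25,-45+x),y,np.full(25,4.)])).astype(np.float32)
            prof.append(cv2.remap(g,p[:,0].reshape(1,-1),p[:,1].reshape(1,-1),cv2.INTER_CUBIC).mean())
        print(n,k,np.round(prof).astype(int).tolist())
```

```text
top 1 [126, 127, 128, 128, 126, 123, 120, 116, 113, 109, 105, 100, 95, 89, 83, 76, 70, 65, 61, 58, 57, 56, 56, 56, 56, 56, 56, 56, 56]
top 2 [56, 56, 55, 55, 54, 53, 52, 51, 51, 50, 51, 52, 53, 54, 55, 55, 56, 56, 56, 56, 56, 56, 56, 56, 56, 56, 56, 56, 56]
top 3 [56, 56, 55, 55, 54, 53, 52, 51, 51, 51, 51, 52, 54, 55, 55, 56, 56, 56, 56, 56, 56, 56, 56, 56, 56, 56, 56, 56, 56]
top 4 [56, 56, 56, 56, 56, 56, 56, 56, 55, 54, 53, 51, 50, 49, 49, 49, 51, 52, 54, 54, 55, 55, 56, 56, 56, 56, 56, 56, 56]
scene 1 [129, 124, 117, 108, 97, 86, 81, 85, 96, 106, 110, 104, 92, 78, 68, 63, 62, 64, 65, 66, 66, 66, 66, 66, 66, 66, 67, 67, 67]
scene 2 [66, 64, 61, 58, 55, 52, 51, 50, 49, 50, 52, 56, 61, 64, 66, 67, 67, 67, 68, 68, 68, 67, 67, 67, 67, 67, 67, 67, 67]
scene 3 [66, 64, 60, 56, 53, 51, 50, 50, 50, 52, 55, 59, 64, 67, 68, 69, 69, 69, 69, 69, 69, 69, 68, 68, 68, 69, 69, 68, 68]
scene 4 [69, 69, 69, 69, 68, 66, 63, 60, 56, 54, 53, 52, 51, 52, 53, 57, 61, 65, 67, 68, 69, 69, 69, 69, 69, 69, 69, 69, 69]
```

Lower edges read about -1, -3.5, -4 and +1 mm from ideal, all well inside 9 mm. Handing in.

```bash
python3 -c "
from h import *
print(bot.finish_job()); st()"
```

```text
the job is handed in; nothing more can be done
None
the job is handed in; nothing more can be done
```

I laid all four shingles in courses 1 to 4, each about 5 mm or less off its point. Shingles 3 and 4 slid during the run, so I laid them again. The dust cover is back square in its outline, and I handed the job in at about 114 s; no verdict came back.

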